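# Spray the baking tin with the fixed release-spray can

## Robot

A 6-joint arm with a two-finger parallel gripper is mounted at the origin on the work surface. World frame = base frame: x ahead of the robot, y to its left, z up, the work surface at z = 0. Lengths are in m, angles in rad, forces in N, time in s.
With the tool pointing down it reaches from about 0.325 to 0.85 m from the base axis. Payload 15.5 kg.
Tool frame: the origin (TCP) lies midway between the tips of the shut fingers; the grasp point (between the pads) lies 19 mm behind it (env.pinch_z is the distance from the TCP to the grasp point, in m); z points along the fingers, y is the line along which they close (so a half turn about z gives the same grasp; the last joint's range is limited). The gripper opens to 91 mm and grips with 3 to 60 N. Pads are 32 mm wide; open, the fingers measure 118 mm over their backs; the gripper's body (76 mm by 178 mm) begins 60 mm behind the grasp point.
Start: joints at [-1.198, 0.494, 1.345, -0, 1.302, -0.096], TCP at [0.282, -0.558, 0.214] pointing down, gripper open.
Joint ranges: [-2.91, 2.91], [-0.82, 2.16], [0.22, 2.67], [-1.22, 4.37], [0.12, 2.79], [-3.08, 3.08]. Speed limits (rad/s): [1.89, 1.89, 2.57, 3.01, 3.01, 3.01].

## Interface

Orientations are given as a unit quaternion [x, y, z, w].
In Python, from rig import env gives the robot as it stands. Calls block until the motion is done:
- env.movep(position, orientation): joint-space move of the TCP to a pose.
- env.line_to(position, orientation=None, rate=0.15): straight line of the TCP; orientation=None keeps the orientation; rate is the mean speed in m/s.
- env.move_joints(angles): joint-space move.
- env.gripper_to(opening, effort=None): finger opening in m; effort is the grip in N (None keeps the last); returns when the fingers have stopped.
- env.wait(seconds).
- env.ik(position, orientation): joint angles nearest the present ones, or None.
- env.capture(name): name is "scene" or "top" or "wrist"; returns (picture, depth): 400x640x3 uint8, red, green, blue; 400x640 float32, m along the optical axis (not along the pixel's ray), 0 where there is no reading.
- env.camera_model(name): a dict with "fx", "fy", "cx", "cy" (pixels), "extrinsics" (4x4, takes a point from world to camera coordinates); the wrist camera has in their place "tool_from_camera" (4x4, takes a point from camera to tool coordinates, whose origin is the TCP and whose axes are the flange's). Camera axes: x right, y up, looking along -z (the intrinsics and any distortion apply to the point x, -y, -z); pixel columns grow to the right and rows downward; lengths in m; the calibration is good to about 2 mm. The wrist camera is an equidistant fisheye: a pixel r from the principal point sees the ray r / f radians off the axis. A picture is of the moment at which its call begins: read the wrist's pose just before it. camera_model takes no time and is no camera call.
A pose or a line that the arm cannot do raises env.Unreachable and nothing moves.
- env.finish_job(): hands the job in; it is judged then, once.
Readings, each from a call of its own:
- env.get_clock(): time.
- env.get_q(): joint angles.
- env.get_joint_vel(): joint speeds.
- env.get_effort(): joint torques, N m.
- env.get_eef_pos(): TCP position.
- env.get_tool_rot(): TCP orientation.
- env.get_wrist_force(): force on the tool from outside, world axes, zero at the start.
- env.get_torque(): the same for the moment, N m.
- env.get_width(): finger opening in m.
- env.get_grasp_force(): force on a finger pad.
Only numpy, scipy, OpenCV 4.12 (cv2) and the standard library are available. Lean on these libraries where they do the work, as an engineer would, in place of code of your own. Each camera call takes 0.05 s, during which the arm holds its last target. There are 200 camera calls.

## Task

The baking tin on its rest needs a spray of release oil. On the tall slim spray can, press the white nozzle cap fully down and then let it spring right back up. Do not press the cap of the squat wide canister (that is cleaner), and leave the glass jar where it is.

Things in the scene. Friction and masses are not known exactly. Their poses are not given: they have to be found in the camera images.
- spray_cap_top (a point): Centre of the top of the white nozzle cap (round, flat, 42 mm across, 26 mm tall) on the tall slim spray can: upright bare metal with a paper band, 62 mm in diameter, shoulder 190 mm and this point 236 mm above the bench; fixed to the bench by a 96 mm plate. z up. Its nozzle points away from the robot at the baking tin (220 mm square, rising to 125 mm, middle 240 mm from the can).
- spray_cap (a joint): How far the spray can's cap is pressed down, in m: 0 is up, 0.010 is fully down on its stop. A spring pushes it back: it begins to move at 2 N and is fully down at 6 N. Press straight down anywhere on its top, for example with closed fingertips pointing down.
- cleaner_cap_top (a point): Centre of the top of a like sprung cap on the squat wide cleaner canister: bare metal with a paper band, 96 mm in diameter, shoulder 120 mm and this point 166 mm above the bench, fixed to it. Not to be pressed. It stands left or right of the spray can, over 300 mm away.
- jar: Lidded glass jar, 72 mm across and 100 mm tall, about 0.45 kg, standing loose on the bench between the two containers; origin at the centre of its underside. To be left where it is. (Also about, not judged: beyond the cleaner canister, a white divided tray of biscuits, 190 x 170 x 40 mm.)

How it is judged:
On the way, in this order (a step that is already met when the one before it is completed fails the run):
1. the spray can's cap is pressed down by at least 7 mm of its 10 mm (value of joint spray_cap above 0.007 m), for 0.1 s.
2. the spray can's cap is back up, within 2 mm (value of joint spray_cap below 0.002 m), for 0.1 s.
At the end, for the whole second after the job is handed in: The spray can's cap has been pressed down and is up again (within 2 mm); the cleaner's cap is up (within 2 mm) and the glass jar is within 20 mm of where it began (value of joint spray_cap below 0.002 m and distance of cleaner_cap_top from where it was at the start of the episode below 0.002 m and distance of jar from where it was at the start of the episode below 0.02 m); the robot touches nothing.
It fails at once if the cleaner canister's cap is pressed down by more than 4 mm (distance of cleaner_cap_top from where it was at the start of the episode above 0.004 m).
It fails at once if the glass jar is pushed more than 20 mm from its place (distance of jar from where it was at the start of the episode above 0.02 m).
It also fails if it takes over 32 s, if anything falls off the work surface, if the arm or the gripper's body presses on something with over 40 N, if the wrist force passes 120 N, or if a joint passes its speed limit or range.

## Working session

There is one attempt and no reset: what is moved stays moved. The work goes in short steps, each a Python script; the robot and the scene stay as the last script left them, time stands still between calls to the robot, and variables do not carry over. Pictures are saved under pics/ and viewed, at most 10 in all, crops included, and the job is handed in when it is done.

```bash
mkdir -p pics
python3 - <<'E'
from rig import env
import cv2,numpy as np
for n in("scene","top"):
    p,d=env.capture(n); cv2.imwrite(f"pics/{n}0.png",p[:,:,::-1]); np.save(f"pics/{n}0.npy",d)
    m=env.camera_model(n); print(n,m)
E
```

```text
scene {'fx': 479.0706079879081, 'fy': 479.0706079879081, 'cx': 323.3492775851622, 'cy': 192.20336791140994, 'extrinsics': array([[-0.51155508,  0.85902785,  0.01955891,  0.28200366],
       [-0.50528601, -0.31915526,  0.80176429,  0.146435  ],
       [ 0.69498018,  0.40026375,  0.59732025, -1.5723887 ],
       [ 0.        ,  0.        ,  0.        ,  1.        ]])}
top {'fx': 512.840656424143, 'fy': 512.840656424143, 'cx': 322.291612777436, 'cy': 206.2640938880795, 'extrinsics': array([[-0.01049554, -0.99993683, -0.00402206,  0.00454305],
       [ 0.99881081, -0.01067506,  0.04757115, -0.5105728 ],
       [-0.04761108, -0.00351799,  0.99885975, -1.13966863],
       [ 0.        ,  0.        ,  0.        ,  1.        ]])}
```

View pics/scene0.png

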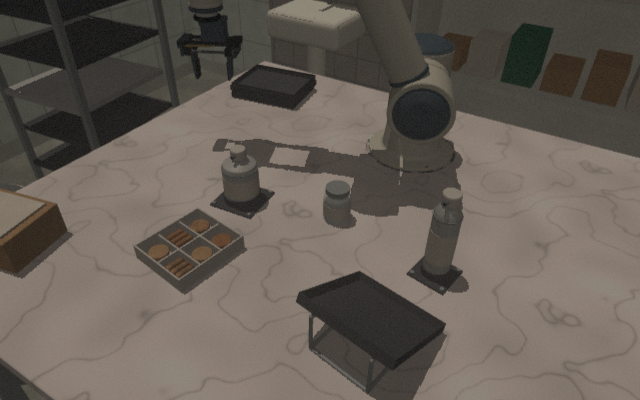

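View pics/top0.png

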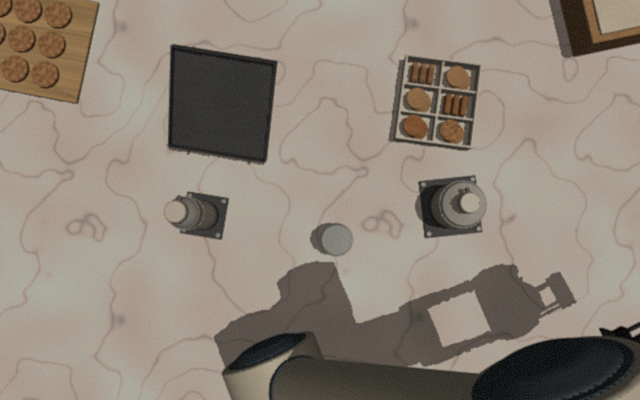

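The scene view shows the tall can's cap at about (453,194), with the cleaner's cap at (238,152) and the jar at (337,203). The top view shows the can's cap at about (175,211), the jar at (336,239) and the cleaner's cap at (469,202).

Run:
```python
from rig import env
import cv2,numpy as np
def ray(n,u,v,z):
    m=env.camera_model(n);E=m["extrinsics"];R=E[:3,:3];c=-R.T@E[:3,3]
    d=R.T@np.array([(u-m["cx"])/m["fx"],-(v-m["cy"])/m["fy"],-1]); return c+d*(z-c[2])/d[2]
for n,u,v,z in(("top",175,211,.236),("scene",453,191,.236),("top",469,202,.166),("top",336,239,.1)):print(n,ray(n,u,v,z))
# depth-based cap top segmentation
for n,u,v in(("top",175,211),("scene",453,194)):
    d=np.load(f"pics/{n}0.npy");m=env.camera_model(n);E=m["extrinsics"]
    vv,uu=np.mgrid[v-25:v+26,u-25:u+26];D=d[v-25:v+26,u-25:u+26]
    P=np.stack([(uu-m["cx"])/m["fx"]*D,-(vv-m["cy"])/m["fy"]*D,-D],-1)
    W=(P-E[:3,3])@E[:3,:3]; s=W[(W[...,2]>.228)&(D>0)]
    print(n,len(s),s.mean(0),s.min(0),s.max(0))
q0=env.get_q();print(q0,env.get_tool_rot(),env.get_clock())
a=[cv2.resize(cv2.imread(f"pics/{n}0.png")[v-35:v+35,u-45:u+45],(400,311),interpolation=cv2.INTER_NEAREST) for n,u,v in(("top",175,211),("scene",453,200))]
cv2.imwrite("pics/crop.png",np.hstack(a))
```

```text
top [0.49418986 0.26506687 0.236     ]
scene [0.49008411 0.26804576 0.236     ]
top [ 0.50851029 -0.28670888  0.166     ]
top [ 0.43833178 -0.02881035  0.1       ]
top 416 [0.49356183 0.26482682 0.23586939] [0.47425446 0.24575457 0.22802749] [0.5199291  0.28581159 0.24112022]
scene 237 [0.50053485 0.26997974 0.23432784] [0.47835177 0.24870989 0.22803991] [0.517394   0.28966821 0.23785865]
[-1.19847534e+00  4.94132263e-01  1.34608516e+00  3.52042432e-06
  1.30248136e+00 -9.55038670e-02] [ 9.72766959e-01  2.31784679e-01 -7.46235564e-05 -5.48006772e-04] 0.1
```

View pics/crop.png

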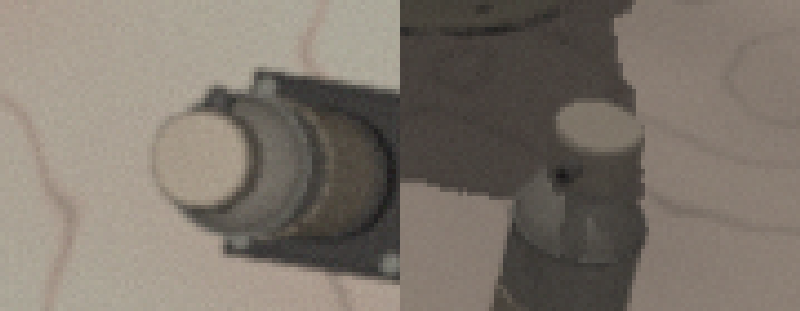

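The crop puts the cap centre at top pixel (175.7,212), so the cap is at about (0.494, 0.266). The two views agree to within 4 mm. I'll go up and over, then press under force feedback.

Run:
```python
from rig import env
import numpy as np, cv2
from scipy.spatial.transform import Rotation as R
xy=[.494,.266]
env.gripper_to(0.0)
p=np.array(env.get_eef_pos());p[2]=.40
env.line_to(p,rate=.25)
r=R.from_quat(env.get_tool_rot())
yaw=np.arctan2(xy[1],xy[0])-env.get_q()[0]
o=(R.from_euler('z',yaw)*R.from_quat([r.as_quat()[0],r.as_quat()[1],0,0])).as_quat()
env.movep(xy+[.40],o)
env.line_to(xy+[.262],rate=.15)
print(env.get_clock(),env.get_eef_pos(),env.get_width(),env.get_wrist_force())
p,_=env.capture("scene");cv2.imwrite("pics/s1.png",cv2.resize(p[100:300,340:560,::-1],(660,600)))
```

```text
6.4083 [0.49446943 0.26614529 0.26280692] 0.00018506831269482103 [-0.15935231  0.4290614   0.02869042]
```

View pics/s1.png

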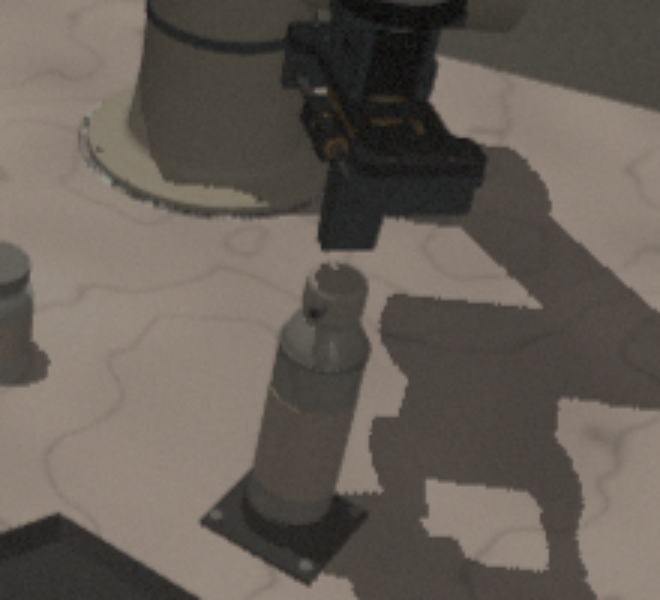

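The shut fingertips, at about (348,248) in the crop, are directly above the cap at (335,275) with a small gap.

Run:
```python
from rig import env
xy=[.494,.266]
f0=env.get_wrist_force()[2]
env.line_to(xy+[.239],rate=.08)
z=.239
while z>.2225:
    z-=.001; env.line_to(xy+[z],rate=.03); f=env.get_wrist_force()[2]-f0
    print(round(z,4),round(env.get_eef_pos()[2],4),round(f,2))
    if f>9: break
env.wait(.3); print(env.get_wrist_force()-0,env.get_clock())
env.line_to(xy+[.245],rate=.05)
env.line_to(xy+[.33],rate=.15); env.wait(.3)
print(env.get_eef_pos(),env.get_wrist_force(),env.get_clock())
import cv2
p,_=env.capture("scene");cv2.imwrite("pics/s2.png",p[:,:,::-1])
```

```text
0.238 0.2384 -0.34
0.237 0.237 0.0
0.236 0.2361 1.71
0.235 0.235 2.56
0.234 0.234 3.9
0.233 0.233 2.19
0.232 0.232 2.87
0.231 0.231 3.78
0.23 0.23 4.71
0.229 0.229 4.06
0.228 0.228 4.44
0.227 0.227 5.91
0.226 0.2263 8.59
0.225 0.2261 20.36
[-2.72397669 -1.65430963 19.82489434] 10.6917
[0.49381549 0.26592286 0.32937854] [0.19595322 0.33305768 0.1173233 ] 12.2583
```

View pics/s2.png

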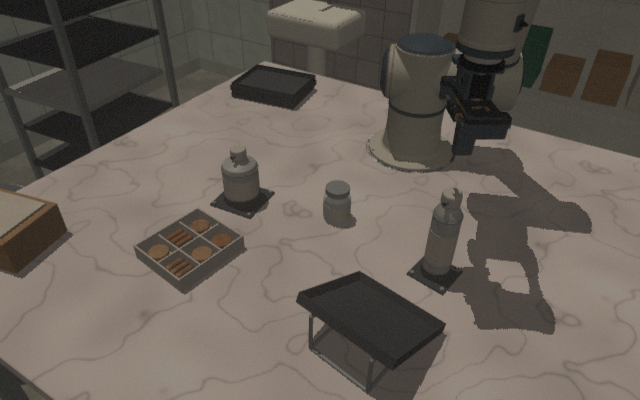

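The force curve shows the 10 mm travel ending on the hard stop. In the picture the cap is back up at (452,194), the jar is unmoved at (337,203), the cleaner is untouched, and the arm is clear.

```bash
python3 -c "
from rig import env
print(env.finish_job())"
```

```text
the job is handed in; nothing more can be done
None
```

I pressed the spray can's cap down to its stop and let it spring back up. The cleaner canister and the jar were not touched, and I handed the job in at about 12 s with the arm clear; no verdict came back.

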